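Set out the specimen intake station

ROBOT

A 7-joint arm with a two-finger parallel gripper is mounted at the origin on a cart in front of the work surface, level with it; the furniture and walls round the work are solid. World frame = base frame: x ahead of the robot, y to its left, z up, the work surface at z = 0. Lengths are in m, angles in rad, forces in N, time in s.
With the tool pointing down it reaches from about 0.4 to 0.85 m from the base axis. Payload 4.5 kg.
Tool frame: the origin (TCP) lies where the fingers leave the gripper's body, on its centre line; the fingertips stand 64 mm ahead of it and the grasp point (between the pads) lies 45 mm ahead of it; z points along the fingers, y is the direction in which the jaws open and shut (so a half turn about z gives the same grasp; the last joint's range is limited). The gripper opens to 88 mm and grips with 3 to 60 N. Pads are 18 mm wide; open, the fingers measure 123 mm over their backs; the gripper's body (75 mm by 187 mm) begins 45 mm behind the grasp point.
Start: joints at [1.21, 0.689, -0.195, 1.565, 0.157, 0.902, -0.215], TCP at [0.24, -0.577, 0.303] pointing down, gripper open.
Joint ranges: [-3.01, 3.01], [-0.46, 2.08], [-1.47, 1.51], [0.13, 2.56], [-1, 4.14], [0.04, 2.09], [-2.66, 2.66]. Speed limits (rad/s): [2.57, 2.57, 3.14, 3.14, 3.14, 3.14, 3.14].

INTERFACE

Orientations are given as a unit quaternion [x, y, z, w].
In Python, from plant import monitor, snapshot, workorder, finder gives the robot as it stands.
- The arm moves only by the tool carry_out, never from a script. Its argument "motion" is one flat list of numbers, 6 for each row, row after row: the shift along the tool's x, y, z in cm, then the turn, a rotation vector about the tool's x, y, z in rad. In form: [x, y, z, rx, ry, rz, x, y, z, rx, ry, rz, ...]. A call has 1 to 8 rows; each row shifts and turns the commanded pose from where the row before left it, along the tool's axes as they then stand; what a row does not reach is not made up. A row lasts 1/8 s, in which the tool goes at most 62.5 mm and 10.7 degrees, less where a joint would pass 70% of its speed; a pose out of reach is approached as far as the arm can. A call with a gripper value outside its range is refused whole. "hand" is the finger opening in cm, from 0 to 8.81, set as the call begins (left out, the last holds). The fingers move at their own pace and stop on an object; "grip_force" is the grip in N (left out, the last holds). Time passes only in rows, so rows that do not move let the fingers close. It gives the time, the measured TCP pose, the force and the opening at its end, in the units of the state.
- monitor.get_state(): the state, without advancing time (a new reading comes with each control period).
- snapshot(name): name is "scene" or "top"; returns a dict with "frame" (420x560x3 uint8, red, green, blue), "range_z" (420x560 float32, m along the optical axis (not along the pixel's ray), 0 where there is no reading), "fx", "fy", "cx", "cy" (pixels), "rvec" (rotation vector, rad) and "tvec" (3), from world to camera coordinates, as OpenCV has them. Camera axes: x right, y down, z forward; pixel columns grow to the right and rows downward; lengths in m; the calibration is good to about 2 mm. A picture is of the moment at which its call begins.
- workorder.finish_job(): hands the job in, once; it reports no verdict.
Trained networks look in a picture, given as the dict that the camera call returned (one of the last four; its "shot" number tells which), for a name from the list of things; names that differ only in an ending like _2 or _b are one class to them, and where a whole thing is asked for, a point or a joint stands for the part that bears it (a point fixed in the world has none). Each returns a list of dicts, best first, with "p" (0 to 1); they miss things now and then, are a little off and sometimes report something else, mostly with a low value. They report only what shows in the picture. A call takes as long as a camera call. They do not tell look-alikes from the thing itself.
- finder.masks_of(picture, thing): "pixels" (420x560 bool, what is visible of it) and "extent" ([left, top, right, bottom] in pixels, round what is visible of it).
The state is a dict: "clock": time; "q": joint angles; "qd": joint speeds; "joint_torque": joint torques, N m; "tool_pos": TCP position; "eef_rot": TCP orientation; "contact_force": force on the tool from outside, world axes, zero at the start; "moment": the same for the moment, N m; "opening": opening from 0.0 (shut) to 1.0 (fully open).
Only numpy, scipy, OpenCV 4.12 (cv2) and the standard library are available. Lean on these libraries where they do the work, as an engineer would, in place of code of your own. Each camera call takes 0.05 s, during which the arm holds its last target. There are 200 camera calls.

TASK

Set out the specimen intake station: stand each of the three specimen jars upright in the middle of the ring that has the colour of its cap, and lay the timer face up on the square mat, centred and squared up inside its white outline. Leave the beige sample carrier where it stands.

Things in the scene. Friction and masses are not known exactly. Their poses are not given: they have to be found in the camera images.
- timer_mid (a point): Loose white lab timer lying flat, with a dark display and three coloured keys on top: 62 mm (its x axis) by 66 mm (y), body 18 mm thick (20 mm with the keys); the point is its centre, 9 mm above its underside. 49 to 98 g.
- jar_red_mid (a point): Loose specimen jar with a red screw cap and a white paper label band, standing upright: a round pot 54 mm across at its widest and 72 mm tall; the point is its centre, 36 mm above its underside, z up along its axis. Its yaw means nothing. 84 to 168 g.
- jar_blue_mid (a point): Loose specimen jar with a blue screw cap and a white paper label band, standing upright: a round pot 54 mm across at its widest and 72 mm tall; the point is its centre, 36 mm above its underside, z up along its axis. Its yaw means nothing. 84 to 168 g.
- jar_yellow_mid (a point): Loose specimen jar with a yellow screw cap and a white paper label band, standing upright: a round pot 54 mm across at its widest and 72 mm tall; the point is its centre, 36 mm above its underside, z up along its axis. Its yaw means nothing. 84 to 168 g.
- timer_mat_top (a point): Fixed square black rubber mat, 82 x 82 mm and 4 mm thick, with a white outline 66 x 70 mm inside (its x by y; line middle to line middle): the place of the timer. The point is the middle of its top face, 4 mm above the counter. Fixed nearby: printer 250 mm tall (near corner x 0.545, y 0.24), sharps container 225 mm tall (up to x 0.55, y -0.35 to -0.13).
- mat_red_top (a point): Fixed round black rubber mat, 80 mm across and 4 mm thick, with a red ring painted on it (57 mm inner, 72 mm outer diameter): the place of the red-capped jar. The point is the middle of its top face, 4 mm above the counter.
- mat_blue_top (a point): Fixed round black rubber mat, 80 mm across and 4 mm thick, with a blue ring painted on it (57 mm inner, 72 mm outer diameter): the place of the blue-capped jar. The point is the middle of its top face, 4 mm above the counter.
- mat_yellow_top (a point): Fixed round black rubber mat, 80 mm across and 4 mm thick, with a yellow ring painted on it (57 mm inner, 72 mm outer diameter): the place of the yellow-capped jar. The point is the middle of its top face, 4 mm above the counter.
- carrier: Bystander, not to be disturbed: a loose beige moulded sample carrier with three tube holes, 117 mm (its x axis) by 38 mm by 68 mm tall, beside the printer; origin at the middle of its underside. Over it, monitors hang down to 0.38 m above the counter (robot frame: beyond x 0.62 where y is above -0.05): keep the wrist out from under them, cross nearer the robot.
Not all that is in view belongs to the job. Leave any grey look-alike of the part that bears jar_red_mid alone.

How it is judged:
By the outcome, as a careful person would: the job done as asked, in the order asked, and still so for the second after the job is handed in, with the robot touching nothing.
It also fails if it takes over 128 s, if anything falls off the work surface, if the arm or the gripper's body presses on something with over 40 N, if the wrist force passes 120 N, or if a joint passes its speed limit or range.

## Working session

There is one attempt and no reset: what is moved stays moved. The work goes in short steps, Python scripts to look and compute and a tool call to move; the robot and the scene stay as the last step left them, time stands still between calls to the robot, and variables do not carry over. Pictures are saved under pics/ and viewed, about 12 in all and at most 16, crops included, and the job is handed in when it is done.

Besides the shell and the picture viewer there is one more tool, called after ">>>" by a JSON object that holds its "api" and its "payload". carry_out: Moves the arm, as the interface text tells. Its arguments: {"type":"object","properties":{"motion":{"type":"array"},"hand":{"type":"number"},"grip_force":{"type":"number"}},"required":["motion"]}

```bash
mkdir -p pics; ls; python3 - <<'E'
from plant import monitor, snapshot, finder
import cv2,numpy as np
print(monitor.get_state())
for n in("scene","top"):
    s=snapshot(n); cv2.imwrite(f"pics/{n}0.png",cv2.resize(s["frame"][:,:,::-1],(800,600)))
    print(n,s["rvec"],s["tvec"],s["fx"],s["cx"],s["cy"])
    for t in["timer_mid","jar_red_mid","timer_mat_top","mat_red_top","carrier"]:
        for d in finder.masks_of(s,t)[:6]: print(t,round(d["p"],2),d["extent"],int(d["pixels"].sum()))
E
```

```text
pics
{'clock': 0.0, 'q': array([ 1.2097933 ,  0.68998559, -0.19447879,  1.5663268 ,  0.15732825,
        0.90249523, -0.21507213]), 'qd': array([-0.00016162, -0.00156468,  0.00017414, -0.00052677,  0.00018671,
        0.00305039,  0.00093765]), 'joint_torque': array([ 1.91609283e-04, -5.27555215e+01, -1.26677960e+00, -1.53426433e+01,
       -5.26732241e-02,  6.57991623e-03,  1.65915217e-04]), 'tool_pos': array([ 0.24013721, -0.57647765,  0.30191263]), 'eef_rot': array([ 9.80569242e-01,  1.96171177e-01, -2.63815666e-04, -8.72549535e-04]), 'contact_force': array([-0.83600609,  0.60150033, -0.28364917]), 'moment': array([-0.03331294,  0.03166489, -0.04901304]), 'opening': 1.0014905318806056}
scene [ 2.57051761  0.09443764 -0.03558589] [-0.47812164 -0.0329797   1.2091168 ] 415.43511512448276 282.40332815185485 208.19257788184083
timer_mid 0.72 [290.2, 197.8, 318.6, 217.9] 461
timer_mid 0.43 [311.7, 158.3, 355.4, 185.2] 980
timer_mid 0.16 [238.7, 120.8, 261.5, 140.8] 335
jar_red_mid 0.92 [326.1, 345.3, 351.5, 370.3] 573
jar_red_mid 0.86 [326.5, 302.9, 351.2, 330.3] 544
jar_red_mid 0.75 [194.2, 261.0, 221.9, 290.3] 515
timer_mat_top 0.61 [322.9, 232.1, 359.7, 265.0] 851
mat_red_top 0.89 [260.4, 136.5, 287.1, 159.5] 385
carrier 0.84 [314.1, 160.4, 354.8, 184.0] 975
top [ 2.12434945 -2.14957336  0.16616742] [-0.02070513  0.47268839  1.43140667] 441.63148207806137 277.42770779215147 205.44953061737274
timer_mid 0.83 [261.0, 176.0, 276.7, 197.6] 358
jar_red_mid 0.79 [335.6, 251.9, 351.0, 262.6] 194
jar_red_mid 0.76 [382.8, 147.6, 398.6, 170.7] 260
jar_red_mid 0.49 [351.2, 148.0, 368.6, 168.0] 258
timer_mat_top 0.59 [289.2, 145.3, 316.2, 169.9] 560
mat_red_top 0.87 [188.6, 208.2, 215.7, 229.3] 435
mat_red_top 0.71 [319.8, 145.7, 342.9, 167.1] 394
carrier 0.84 [226.4, 144.6, 242.8, 183.7] 472
```

View pics/scene0.png

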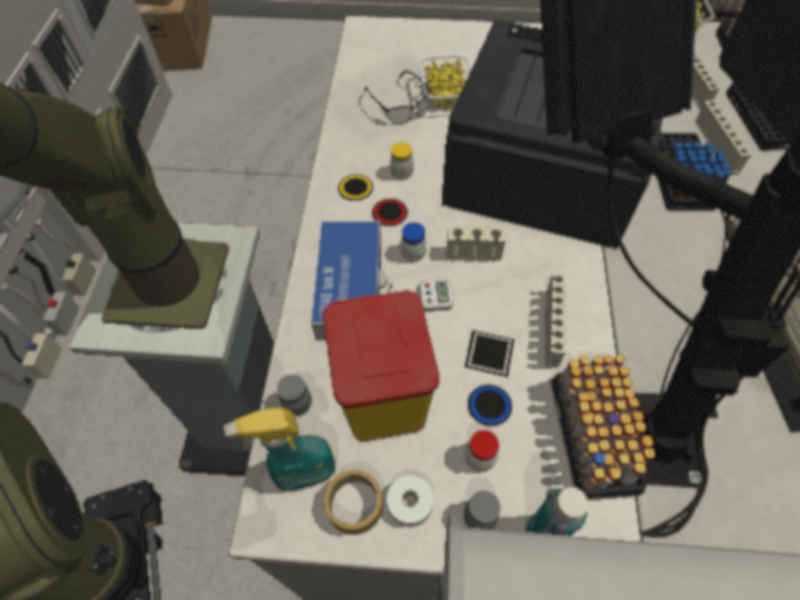

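View pics/top0.png

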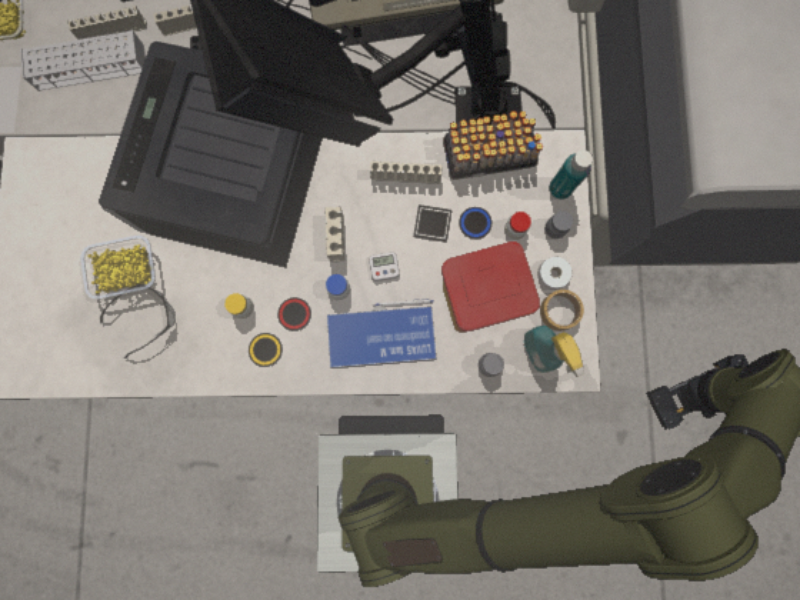

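The scene picture (800 px scale) shows these positions:

| Item | Pixel |
|---|---|
| Yellow jar | (402,160) |
| Yellow ring | (355,187) |
| Red ring | (390,211) |
| Blue jar | (413,240) |
| Timer | (435,294) |
| Square mat | (491,352) |
| Blue ring | (490,405) |
| Red jar | (484,450) |

The red-jar candidates are (484,450) with a red cap, and the grey look-alikes at (484,510) and (293,393). Only the one at (484,450) fits.

```bash
cat > h.py <<'E'
from plant import monitor, snapshot, finder
import cv2,numpy as np
from scipy.spatial.transform import Rotation as R
def world(s):
    v,u=np.mgrid[0:420,0:560]; z=s["range_z"]
    c=np.stack([(u-s["cx"])/s["fx"]*z,(v-s["cy"])/s["fy"]*z,z],-1)
    return (c-np.array(s["tvec"]).ravel())@R.from_rotvec(np.ravel(s["rvec"])).as_matrix()
def plane(s,uv,h):
    M=R.from_rotvec(np.ravel(s["rvec"])).as_matrix(); C=-M.T@np.ravel(s["tvec"])
    uv=np.atleast_2d(uv).astype(float)
    d=np.c_[(uv[:,0]-s["cx"])/s["fx"],(uv[:,1]-s["cy"])/s["fy"],np.ones(len(uv))]@M
    return C[:2]+d[:,:2]*((h-C[2])/d[:,2])[:,None]
HUE={"red":[(0,8),(172,180)],"blue":[(105,130)],"yellow":[(20,34)]}
def comps(s,col):
    hsv=cv2.cvtColor(s["frame"],cv2.COLOR_RGB2HSV); m=np.zeros((420,560),bool)
    for a,b in HUE[col]: m|=(hsv[...,0]>=a)&(hsv[...,0]<=b)
    m&=(hsv[...,1]>110)&(hsv[...,2]>70)
    n,l,st,_=cv2.connectedComponentsWithStats(m.astype(np.uint8),connectivity=8)
    return [l==i for i in range(1,n) if 25<st[i,4]<700]
def colours(s):
    w=world(s)
    for col in HUE:
        for m in comps(s,col):
            z=np.median(w[m][:,2]); v,u=np.nonzero(m)
            p=np.median(w[m],0)
            if not(.3<p[0]<.9 and abs(p[1])<.6 and -0.01<z<.09): continue
            h=.004 if z<.02 else .072
            mm=m if h<.02 else m&(w[...,2]>.062)
            if mm.sum()<10: continue
            v,u=np.nonzero(mm)
            xy=plane(s,np.c_[u,v],h)
            c,r=cv2.minEnclosingCircle(xy.astype(np.float32))
            print(col,"n",m.sum(),"px",u.mean().round(),v.mean().round(),"z",z.round(3),"c",np.round(c,4),"r",round(r,4),"mean",xy.mean(0).round(4))
E
python3 - <<'E'
from h import *
ims=[]
for n in("scene","top"):
    s=snapshot(n);print(n);colours(s);w=world(s)
    t=max(finder.masks_of(s,"timer_mid"),key=lambda d:d["p"]);m=t["pixels"]
    v,u=np.nonzero(m);xy=plane(s,np.c_[u,v],.018);print("timer",w[m].mean(0),cv2.minAreaRect(xy.astype(np.float32)))
    g=finder.masks_of(s,"timer_mat_top")
    if g:
        e=g[0];v,u=np.nonzero(e["pixels"]);xy=plane(s,np.c_[u,v],.004);print("mat",cv2.minAreaRect(xy.astype(np.float32)))
    # rectified map 0.5mm/px : timer and mat
    for c,h in((t,.018),(e,.004)):
        v,u=np.nonzero(c["pixels"]);ctr=plane(s,np.c_[u,v],h).mean(0)
        gx,gy=np.meshgrid(np.linspace(-.06,.06,300),np.linspace(-.06,.06,300))
        P=np.stack([ctr[0]-gy,ctr[1]-gx,np.full_like(gx,h)],-1).reshape(-1,3)  # up=+x, left=+y
        K=np.array([[s["fx"],0,s["cx"]],[0,s["fy"],s["cy"]],[0,0,1]])
        q=cv2.projectPoints(P,np.array(s["rvec"],float),np.array(s["tvec"],float),K,None)[0].reshape(300,300,2).astype(np.float32)
        ims.append(cv2.remap(s["frame"],q[...,0],q[...,1],cv2.INTER_CUBIC));print("crop ctr",ctr)
    e=None
cv2.imwrite("pics/rect.png",np.vstack([np.hstack(ims[:2]),np.hstack(ims[2:])])[:,:,::-1])
E
```

```text
scene
red n 170 px 272.0 148.0 z 0.003 c [0.4323 0.2142] r 0.0366 mean [0.4323 0.2126]
red n 331 px 338.0 311.0 z 0.071 c [ 0.6326 -0.3196] r 0.0243 mean [ 0.6322 -0.3196]
blue n 162 px 289.0 163.0 z 0.071 c [0.491  0.1036] r 0.0241 mean [0.4913 0.1035]
blue n 286 px 342.0 283.0 z 0.004 c [ 0.6496 -0.2216] r 0.0362 mean [ 0.649  -0.2227]
yellow n 148 px 281.0 105.0 z 0.071 c [0.4504 0.3307] r 0.0282 mean [0.4496 0.332 ]
yellow n 182 px 249.0 131.0 z 0.003 c [0.3484 0.2817] r 0.0371 mean [0.3488 0.2803]
timer [ 0.54489397 -0.01066412  0.02462908] ((0.5449873208999634, -0.005469478666782379), (0.06469658017158508, 0.07688562572002411), 4.105494022369385)
mat ((0.649757444858551, -0.1189282089471817), (0.08187993615865707, 0.07862347364425659), 78.36368560791016)
crop ctr [ 0.54480053 -0.00631884]
crop ctr [ 0.64996461 -0.11982082]
top
red n 159 px 364.0 155.0 z 0.072 c [ 0.6332 -0.3128] r 0.0247 mean [ 0.6329 -0.3137]
red n 121 px 205.0 219.0 z 0.006 c [0.4333 0.218 ] r 0.0358 mean [0.4343 0.2184]
blue n 120 px 333.0 155.0 z 0.005 c [ 0.6512 -0.2196] r 0.0358 mean [ 0.6519 -0.2201]
blue n 147 px 235.0 199.0 z 0.073 c [0.4914 0.1116] r 0.0226 mean [0.4912 0.1118]
blue n 101 px 282.0 229.0 z 0.071 c [ 0.3887 -0.0469] r 0.0551 mean [ 0.3908 -0.0415]
blue n 265 px 271.0 247.0 z 0.071 c [ 0.3228 -0.0186] r 0.0885 mean [ 0.3329 -0.0042]
yellow n 164 px 164.0 212.0 z 0.073 c [0.4495 0.3403] r 0.0237 mean [0.4493 0.3401]
yellow n 149 px 185.0 244.0 z 0.005 c [0.3494 0.2855] r 0.0363 mean [0.35   0.2857]
timer [0.53967642 0.00299389 0.03050344] ((0.5429158210754395, 0.0031728819012641907), (0.06502990424633026, 0.06562172621488571), 9.773131370544434)
mat ((0.6504725813865662, -0.11435437202453613), (0.08214090764522552, 0.08240175992250443), 80.71859741210938)
crop ctr [0.54227196 0.00342351]
crop ctr [ 0.64964283 -0.11393102]
```

View pics/rect.png

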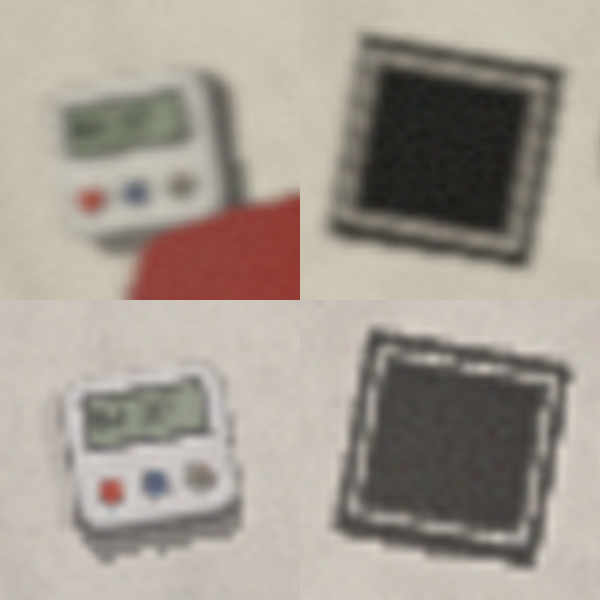

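The rectified crops show the timer with its display toward +x and its keys toward the robot, turned slightly. The mat is turned about 10° the other way. The two cameras differ by 2–9 mm in y, so I'll check that against the gripper from close by. Next I rise, square the tool up and head for the red jar.

>>> {"api": "carry_out", "payload": {"motion": [0,0,-3,0,0,0.13,0,0,-3,0,0,0.13,0,0,-3,0,0,0.135,4.5,-3,0,0,0,0,4.5,-3,0,0,0,0,4.5,-3,0,0,0,0,4.5,-3,0,0,0,0,4.5,-3,0,0,0,0], "hand": 7.4}}

```text
clock: 1.9
tool_pos: [0.4668, -0.4259, 0.3929]
eef_rot: [1.0, -0.0, 0.0, 0.0]
contact_force: [-0.1, -1.1, -0.7]
opening: 0.842
```

```bash
python3 - <<'E'
from h import *
s=snapshot("top");w=world(s).reshape(-1,3)
for x in np.arange(.3,.85,.1):
  print(round(x,1),[ (round(y,2),round(float(np.percentile(w[(abs(w[:,0]-x-.05)<.05)&(abs(w[:,1]-y-.05)<.05)][:,2],99)),2)) for y in np.arange(-.5,.4,.1) if ((abs(w[:,0]-x-.05)<.05)&(abs(w[:,1]-y-.05)<.05)).any()])
M=R.from_rotvec(np.ravel(s["rvec"])).as_matrix();print("topcam",-M.T@s["tvec"])
s=snapshot("scene");M=R.from_rotvec(np.ravel(s["rvec"])).as_matrix();print("scenecam",-M.T@s["tvec"])
# grey look-alike
w=world(s)
for d in finder.masks_of(s,"jar_red_mid")[:4]: print(d["p"],d["extent"],np.median(w[d["pixels"]],0))
E
```

```text
0.3 [(np.float64(-0.5), 0.73), (np.float64(-0.4), 0.8), (np.float64(-0.3), 0.82), (np.float64(-0.2), 0.22), (np.float64(-0.1), 0.08), (np.float64(-0.0), 0.08), (np.float64(0.1), 0.08), (np.float64(0.2), 0.01), (np.float64(0.3), 0.01)]
0.4 [(np.float64(-0.5), 0.73), (np.float64(-0.4), 0.74), (np.float64(-0.3), 0.22), (np.float64(-0.2), 0.22), (np.float64(-0.1), 0.08), (np.float64(-0.0), 0.08), (np.float64(0.1), 0.08), (np.float64(0.2), 0.01), (np.float64(0.3), 0.08)]
0.5 [(np.float64(-0.5), 0.7), (np.float64(-0.4), 0.69), (np.float64(-0.3), 0.22), (np.float64(-0.2), 0.22), (np.float64(-0.1), 0.02), (np.float64(-0.0), 0.06), (np.float64(0.1), 0.07), (np.float64(0.2), 0.25), (np.float64(0.3), 0.25)]
0.6 [(np.float64(-0.5), 0.08), (np.float64(-0.4), 0.08), (np.float64(-0.3), 0.07), (np.float64(-0.2), 0.01), (np.float64(-0.1), 0.01), (np.float64(-0.0), 0.64), (np.float64(0.1), 0.72), (np.float64(0.2), 0.69), (np.float64(0.3), 0.25)]
0.7 [(np.float64(-0.5), 0.21), (np.float64(-0.4), 0.11), (np.float64(-0.3), 0.11), (np.float64(-0.2), 0.11), (np.float64(-0.1), 0.48), (np.float64(-0.0), 0.6), (np.float64(0.1), 0.72), (np.float64(0.2), 0.71), (np.float64(0.3), 0.24)]
0.8 [(np.float64(-0.5), 0.01), (np.float64(-0.4), 0.12), (np.float64(-0.3), 0.4), (np.float64(-0.2), 0.52), (np.float64(-0.1), 0.46), (np.float64(-0.0), 0.51), (np.float64(0.1), 0.64), (np.float64(0.2), 0.66), (np.float64(0.3), 0.25)]
topcam [ 0.2400179  -0.03026855  1.48804009]
scenecam [ 0.53345992 -0.64174648  0.99761384]
0.8 [193.1, 261.4, 219.0, 293.7] [ 0.3126902  -0.25326053  0.06895098]
0.77 [325.6, 347.1, 351.0, 369.0] [ 0.63057269 -0.42145709  0.07024947]
0.73 [322.8, 299.6, 351.4, 330.4] [ 0.63120656 -0.32821703  0.06941723]
```

>>> {"api": "carry_out", "payload": {"motion": [5.5,-3.65,0,0,0,0,5.5,-3.65,0,0,0,0,5.6,-3.65,0,0,0,0,0,0,5,0,0,0,0,0,5,0,0,0,0,0,5,0,0,0,0,0,5,0,0,0,0,0,0,0,0,0]}}

```text
clock: 3.05
tool_pos: [0.6185, -0.3241, 0.1887]
eef_rot: [1.0, -0.001, -0.005, -0.001]
contact_force: [0.1, 0.2, 0.3]
opening: 0.839
```

```bash
python3 - <<'E'
from h import *
print(monitor.get_state()["tool_pos"])
o=[]
for n in("scene","top"):
    s=snapshot(n);K=np.array([[s["fx"],0,s["cx"]],[0,s["fy"],s["cy"]],[0,0,1]])
    st=monitor.get_state();p=st["tool_pos"]
    f=s["frame"].copy()
    q=lambda P:cv2.projectPoints(np.array(P,float),np.array(s["rvec"],float),np.array(s["tvec"],float),K,None)[0].reshape(-1,2)
    g=q([p+[0,0,-.064],p+[0,.037,-.064],p+[0,-.037,-.064],[.633,-.316,.072]])
    c=g[3];x0,y0=int(c[0])-50,int(c[1])-50
    cr=cv2.resize(f[y0:y0+100,x0:x0+100],(400,400),interpolation=cv2.INTER_CUBIC)
    for a in g: cv2.circle(cr,tuple(((a-[x0,y0]+.5)*4).astype(int)),3,(0,255,0),-1)
    o.append(cr)
cv2.imwrite("pics/red1.png",np.hstack(o)[:,:,::-1])
E
```

```text
[ 0.61848349 -0.32405673  0.18867133]
```

View pics/red1.png

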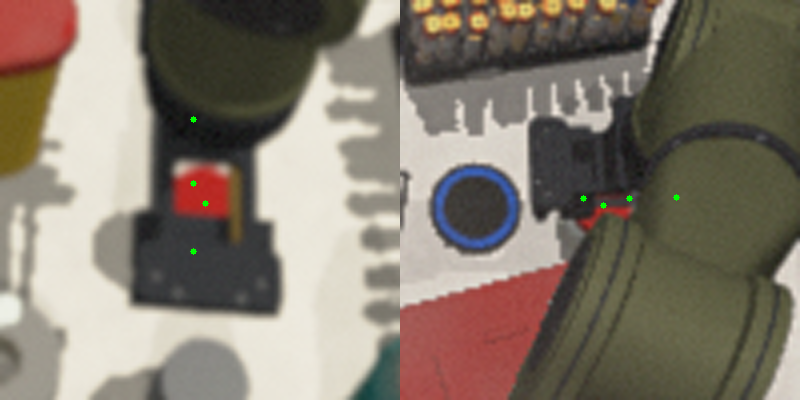

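In the scene crop the red cap sits between the open jaws at about (202,190). The grey look-alike stays outside at (205,370). I'll correct the position, descend and grip.

>>> {"api": "carry_out", "payload": {"motion": [1.45,-0.8,0,0,0,0,0,0,3,0,0,0,0,0,3,0,0,0,0,0,3,0,0,0,0,0,1.4,0,0,0,0,0,0,0,0,0]}}

```text
clock: 3.9
tool_pos: [0.6373, -0.3154, 0.0892]
eef_rot: [1.0, 0.0, 0.0, 0.0]
contact_force: [0.6, 0.8, -0.3]
opening: 0.839
```

>>> {"api": "carry_out", "payload": {"motion": [0,0,0,0,0,0,0,0,0,0,0,0,0,0,0,0,0,0,0,0,0,0,0,0,0,0,0,0,0,0,0,0,0,0,0,0], "hand": 4.5, "grip_force": 12}}

```text
clock: 4.65
tool_pos: [0.6373, -0.316, 0.0901]
eef_rot: [1.0, -0.0, 0.001, 0.0]
contact_force: [-0.8, 0.2, 6.5]
opening: 0.607
```

>>> {"api": "carry_out", "payload": {"motion": [0,0,-1.5,0,0,0,0,0,-4,0,0,0,0,0,-4.5,0,0,0,0,0,-4.5,0,0,0,0,0,-4.5,0,0,0,0,0,-4.5,0,0,0,0,0,-3.5,0,0,0,0,0,0,0,0,0]}}

```text
clock: 5.65
tool_pos: [0.6374, -0.3164, 0.3628]
eef_rot: [1.0, -0.0, 0.003, 0.002]
contact_force: [0.3, 0.7, -2.0]
opening: 0.603
```

>>> {"api": "carry_out", "payload": {"motion": [-2,-2.8,0,0,0,0,-3,-4,0,0,0,0,-3,-4,0,0,0,0,-3,-4,0,0,0,0,-2.7,-4,0,0,0,0,-1,-4.5,0,0,0,0,-1,-4.5,0,0,0,0,0,0,0,0,0,0]}}

```text
clock: 6.65
tool_pos: [0.4779, -0.0338, 0.3578]
eef_rot: [1.0, 0.004, -0.002, -0.001]
contact_force: [0.0, -0.3, -1.5]
opening: 0.604
```

>>> {"api": "carry_out", "payload": {"motion": [-0.7,-4,0,0,0,0,-0.7,-4.2,0,0,0,0,-0.7,-4.2,0,0,0,0,-0.7,-4.2,0,0,0,0,-0.7,-4.2,0,0,0,0,-0.6,-4.2,0,0,0,0,0,0,4,0,0,0,0,0,0,0,0,0]}}

```text
clock: 7.65
tool_pos: [0.4372, 0.2104, 0.3162]
eef_rot: [1.0, -0.0, -0.003, 0.002]
contact_force: [-0.5, -0.8, -0.3]
opening: 0.606
```

>>> {"api": "carry_out", "payload": {"motion": [0,0,4,0,0,0,0,0,4,0,0,0,0,0,4,0,0,0,0,0,4,0,0,0,0,0,0,0,0,0,0,0,0,0,0,0]}}

```text
clock: 8.4
tool_pos: [0.4397, 0.2119, 0.1601]
eef_rot: [1.0, -0.001, 0.001, -0.0]
contact_force: [0.7, -0.6, -1.4]
opening: 0.608
```

>>> {"api": "carry_out", "payload": {"motion": [-0.3,-0.4,1,0,0,0,0,0,2,0,0,0,0,0,1.8,0,0,0,0,0,0.9,0,0,0,0,0,0.4,0,0,0,0,0,0,0,0,0]}}

```text
clock: 9.15
tool_pos: [0.4357, 0.2164, 0.098]
eef_rot: [1.0, -0.0, 0.0, -0.0]
contact_force: [-0.1, -0.2, -0.4]
opening: 0.604
```

```bash
cat >> h.py <<'E'
def look(name,c,half=45,cams=("scene","top"),grid=None):
    o=[]
    for n in cams:
        s=snapshot(n);K=np.array([[s["fx"],0,s["cx"]],[0,s["fy"],s["cy"]],[0,0,1]])
        q=lambda P:cv2.projectPoints(np.array(P,float).reshape(-1,3),np.array(s["rvec"],float),np.array(s["tvec"],float),K,None)[0].reshape(-1,2)
        a=q(c)[0];x0,y0=int(a[0])-half,int(a[1])-half;k=400/(2*half)
        cr=cv2.resize(s["frame"][y0:y0+2*half,x0:x0+2*half],(400,400),interpolation=cv2.INTER_CUBIC)
        o.append(cr)
    cv2.imwrite(f"pics/{name}.png",np.hstack(o)[:,:,::-1])
E
python3 -c "
from h import *
print(monitor.get_state()['tool_pos'],monitor.get_state()['contact_force'])
look('red2',[.433,.216,.03],40)
for n in('scene','top'): print(n);colours(snapshot(n))"
```

```text
[0.43571427 0.21643467 0.09796843] [-0.05458079 -0.22896701 -0.44757848]
scene
red n 37 px 271.0 128.0 z 0.079 c [0.4278 0.2342] r 0.0131 mean [0.4283 0.2342]
red n 68 px 276.0 153.0 z 0.003 c [0.441  0.2062] r 0.0326 mean [0.4464 0.1958]
blue n 163 px 289.0 163.0 z 0.071 c [0.491  0.1036] r 0.0241 mean [0.4913 0.1034]
blue n 292 px 342.0 283.0 z 0.004 c [ 0.6496 -0.2216] r 0.0362 mean [ 0.649 -0.223]
yellow n 173 px 248.0 131.0 z 0.003 c [0.3487 0.2812] r 0.0373 mean [0.3478 0.2808]
top
blue n 120 px 333.0 155.0 z 0.006 c [ 0.6513 -0.2191] r 0.0358 mean [ 0.6513 -0.2195]
blue n 151 px 235.0 199.0 z 0.073 c [0.4911 0.1119] r 0.023 mean [0.4912 0.1114]
blue n 27 px 232.0 228.0 z 0.072 c [0.3951 0.1193] r 0.0213 mean [0.3946 0.1205]
```

View pics/red2.png

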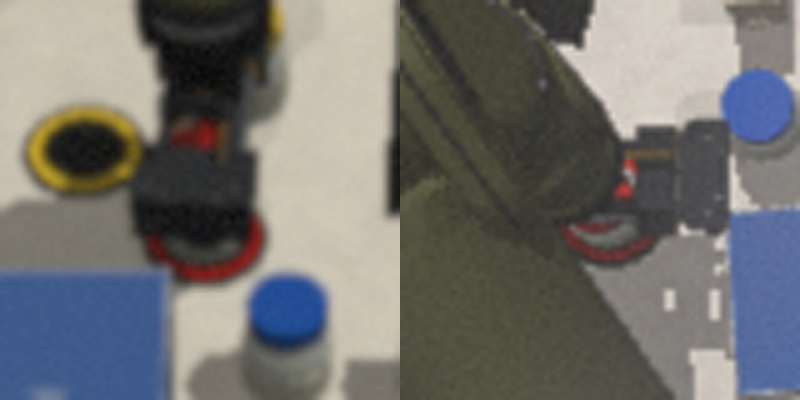

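>>> {"api": "carry_out", "payload": {"motion": [0,0,0.3,0,0,0,0,0,0.15,0,0,0,0,0,0,0,0,0]}}

```text
clock: 9.72
tool_pos: [0.4356, 0.2163, 0.0939]
eef_rot: [1.0, -0.0, 0.0, -0.0]
contact_force: [-0.9, 0.4, 7.6]
opening: 0.607
```

>>> {"api": "carry_out", "payload": {"motion": [0,0,0,0,0,0,0,0,0,0,0,0,0,0,0,0,0,0,0,0,-2,0,0,0,0,0,-4,0,0,0,0,0,-4,0,0,0,0,0,-4,0,0,0,0,0,-4,0,0,0], "hand": 7.2}}

```text
clock: 10.72
tool_pos: [0.4353, 0.2161, 0.2744]
eef_rot: [1.0, -0.0, -0.0, 0.0]
contact_force: [1.1, -0.5, -1.6]
opening: 0.818
```

>>> {"api": "carry_out", "payload": {"motion": [0,4.5,-2,0,0,0,0,4.5,-2,0,0,0,0,4.5,0,0,0,0,0,4.5,0,0,0,0,0,3,0,0,0,0,0,3,0,0,0,0,0,0,0,0,0,0]}}

```text
clock: 11.6
tool_pos: [0.4351, -0.026, 0.3131]
eef_rot: [1.0, -0.003, -0.0, 0.001]
contact_force: [0.4, 0.1, 0.5]
opening: 0.821
```

```bash
python3 -c "
from h import *
print(monitor.get_state()['tool_pos'],monitor.get_state()['contact_force'])
look('red3',[.433,.216,.03],30)
for n in('scene','top'): print(n);colours(snapshot(n))"
```

```text
[ 0.43505598 -0.02596107  0.31305675] [0.40171801 0.08509824 0.50805474]
scene
red n 66 px 275.0 134.0 z 0.074 c [0.4404 0.2102] r 0.0245 mean [0.4428 0.2108]
red n 49 px 280.0 151.0 z 0.003 c [0.4503 0.2069] r 0.0274 mean [0.456  0.2021]
blue n 166 px 289.0 163.0 z 0.07 c [0.491  0.1035] r 0.0241 mean [0.4911 0.1031]
blue n 293 px 342.0 283.0 z 0.003 c [ 0.6496 -0.2216] r 0.0362 mean [ 0.6488 -0.2227]
yellow n 101 px 283.0 105.0 z 0.07 c [0.4535 0.3322] r 0.0258 mean [0.4558 0.3333]
yellow n 91 px 243.0 130.0 z 0.004 c [0.3403 0.2839] r 0.0359 mean [0.3292 0.2809]
top
red n 202 px 203.0 217.0 z 0.075 c [0.433  0.2168] r 0.0233 mean [0.433  0.2165]
blue n 124 px 332.0 156.0 z 0.005 c [ 0.6515 -0.2186] r 0.0359 mean [ 0.6506 -0.2189]
blue n 135 px 234.0 199.0 z 0.073 c [0.4911 0.112 ] r 0.023 mean [0.4912 0.1137]
blue n 371 px 251.0 237.0 z 0.071 c [0.3674 0.0723] r 0.0662 mean [0.3669 0.061 ]
yellow n 163 px 164.0 212.0 z 0.073 c [0.4497 0.3404] r 0.0236 mean [0.4494 0.3403]
yellow n 149 px 185.0 244.0 z 0.005 c [0.3486 0.2853] r 0.0365 mean [0.3497 0.2859]
```

View pics/red3.png

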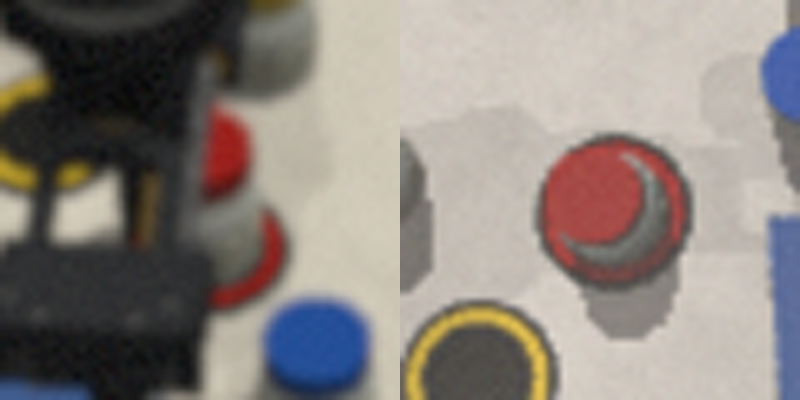

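The top crop shows the red jar standing inside its ring: the ring is even around the jar once the camera's parallax is allowed for. The top camera puts the cap at (0.433, 0.217) and the ring at (0.433, 0.218). Next is the blue jar.

>>> {"api": "carry_out", "payload": {"motion": [1.4,-3.4,0,0,0,0,1.4,-3.4,0,0,0,0,1.4,-3.3,0,0,0,0,1.4,-3.3,0,0,0,0,0,0,3.5,0,0,0,0,0,4,0,0,0,0,0,4,0,0,0,0,0,2,0,0,0]}}

```text
clock: 12.8
tool_pos: [0.4904, 0.1117, 0.1762]
eef_rot: [1.0, 0.001, -0.001, 0.0]
contact_force: [0.3, 0.5, 0.1]
opening: 0.816
```

>>> {"api": "carry_out", "payload": {"motion": [0,0,0,0,0,0]}}

```text
clock: 12.92
tool_pos: [0.4905, 0.1114, 0.1769]
eef_rot: [1.0, 0.001, -0.002, 0.0]
contact_force: [-0.3, 0.1, 0.4]
opening: 0.818
```

>>> {"api": "carry_out", "payload": {"motion": [0.05,0.3,1,0,0,0,0,0,2.5,0,0,0,0,0,2.5,0,0,0,0,0,2,0,0,0,0,0,0.7,0,0,0,0,0,0,0,0,0]}}

```text
clock: 13.68
tool_pos: [0.4923, 0.1073, 0.0915]
eef_rot: [1.0, -0.0, 0.0, -0.0]
contact_force: [0.3, 0.0, -0.4]
opening: 0.814
```

>>> {"api": "carry_out", "payload": {"motion": [0,0,0,0,0,0,0,0,0,0,0,0,0,0,0,0,0,0,0,0,0,0,0,0,0,0,0,0,0,0,0,0,0,0,0,0], "hand": 4.5}}

```text
clock: 14.42
tool_pos: [0.4927, 0.1078, 0.0919]
eef_rot: [1.0, 0.0, 0.001, -0.0]
contact_force: [-0.1, 0.5, 5.7]
opening: 0.605
```

>>> {"api": "carry_out", "payload": {"motion": [0,0,-1.5,0,0,0,0,0,-4,0,0,0,0,0,-4.5,0,0,0,0,0,-4.5,0,0,0,0,0,-4.5,0,0,0,0,0,-4.5,0,0,0,0,0,-3.5,0,0,0,0,0,0,0,0,0]}}

```text
clock: 15.42
tool_pos: [0.4926, 0.1071, 0.364]
eef_rot: [1.0, -0.001, 0.003, -0.001]
contact_force: [0.5, -0.8, -1.0]
opening: 0.606
```

>>> {"api": "carry_out", "payload": {"motion": [0,4,0,0,0,0,0,4.5,0,0,0,0,1,4.5,0,0,0,0,2,4.5,0,0,0,0,3,4,0,0,0,0,3,4,0,0,0,0,3.5,3.6,0,0,0,0,3.5,3.6,0,0,0,0]}}

```text
clock: 16.42
tool_pos: [0.6517, -0.221, 0.3592]
eef_rot: [1.0, -0.0, -0.002, -0.0]
contact_force: [1.3, 0.5, -1.2]
opening: 0.605
```

>>> {"api": "carry_out", "payload": {"motion": [0,0,0,0,0,0]}}

```text
clock: 16.55
tool_pos: [0.6518, -0.2236, 0.3579]
eef_rot: [1.0, -0.003, -0.002, 0.001]
contact_force: [-1.2, 0.0, -2.1]
opening: 0.602
```

Descending to just above the mat.

>>> {"api": "carry_out", "payload": {"motion": [0,-0.3,4,0,0,0,0,0,4.5,0,0,0,0,0,4.5,0,0,0,0,0,4.5,0,0,0,0,0,4,0,0,0,0,0,3,0,0,0,0,0,1.2,0,0,0,0,0,0,0,0,0]}}

```text
clock: 17.55
tool_pos: [0.6511, -0.216, 0.1036]
eef_rot: [1.0, 0.0, -0.001, -0.0]
contact_force: [0.5, 0.8, -1.2]
opening: 0.603
```

```bash
python3 -c "
from h import *
print(monitor.get_state()['tool_pos'],monitor.get_state()['contact_force'])
for n in('scene','top'): print(n);colours(snapshot(n))"
```

```text
[ 0.65110241 -0.21603764  0.10360141] [ 0.49086287  0.76011004 -1.15443181]
scene
red n 74 px 272.0 153.0 z 0.004 c [0.4321 0.2132] r 0.0354 mean [0.432  0.1948]
blue n 79 px 349.0 271.0 z 0.083 c [ 0.6574 -0.2186] r 0.015 mean [ 0.6577 -0.2191]
blue n 43 px 331.0 284.0 z 0.003 c [ 0.6242 -0.225 ] r 0.0206 mean [ 0.6204 -0.2269]
yellow n 194 px 248.0 131.0 z 0.003 c [0.3479 0.2815] r 0.0375 mean [0.3483 0.2799]
top
red n 200 px 202.0 217.0 z 0.075 c [0.4336 0.21  ] r 0.0296 mean [0.433  0.2166]
blue n 426 px 282.0 225.0 z 0.071 c [ 0.4029 -0.0331] r 0.0719 mean [ 0.4027 -0.0391]
blue n 413 px 270.0 246.0 z 0.071 c [ 0.3501 -0.0062] r 0.0862 mean [ 0.3372 -0.0012]
yellow n 163 px 165.0 212.0 z 0.073 c [0.4498 0.3401] r 0.0238 mean [0.4494 0.3401]
yellow n 151 px 185.0 244.0 z 0.005 c [0.3494 0.2855] r 0.0363 mean [0.3497 0.2856]
```

>>> {"api": "carry_out", "payload": {"motion": [0.1,0.4,0,0,0,0,0,0,0.4,0,0,0,0,0,0.3,0,0,0,0,0,0.1,0,0,0,0,0,0,0,0,0]}}

```text
clock: 18.27
tool_pos: [0.653, -0.2207, 0.0962]
eef_rot: [1.0, -0.0, -0.0, -0.0]
contact_force: [-0.2, -0.0, -1.6]
opening: 0.602
```

>>> {"api": "carry_out", "payload": {"motion": [0,0,0,0,0,0,0,0,0,0,0,0,0,0,0,0,0,0,0,0,-2,0,0,0,0,0,-4,0,0,0,0,0,-4.5,0,0,0,0,0,-4.5,0,0,0,0,0,-4.5,0,0,0], "hand": 7.2}}

```text
clock: 19.27
tool_pos: [0.653, -0.2208, 0.2945]
eef_rot: [1.0, -0.0, 0.001, 0.0]
contact_force: [0.1, -0.1, 0.6]
opening: 0.818
```

>>> {"api": "carry_out", "payload": {"motion": [-2,-3,-3,0,0,0,-3,-4,-2,0,0,0,-3,-4,0,0,0,0,-3,-4,0,0,0,0,-3,-4,0,0,0,0,-3,-4,0,0,0,0,-3,-4,0,0,0,0,0,-4.5,0,0,0,0]}}

```text
clock: 20.27
tool_pos: [0.4508, 0.0947, 0.3427]
eef_rot: [1.0, -0.0, 0.0, 0.0]
contact_force: [1.0, 0.3, -0.2]
opening: 0.815
```

>>> {"api": "carry_out", "payload": {"motion": [0,-4.5,0,0,0,0,0,-4.5,0,0,0,0,0,-4,0,0,0,0,0,-4,0,0,0,0,0,-3,0,0,0,0,0,-3,0,0,0,0,0,0,0,0,0,0]}}

```text
clock: 21.15
tool_pos: [0.4523, 0.3269, 0.3424]
eef_rot: [1.0, 0.002, 0.001, -0.001]
contact_force: [0.4, -0.9, -0.6]
opening: 0.815
```

>>> {"api": "carry_out", "payload": {"motion": [-0.2,-0.9,3,0,0,0,0,0,4,0,0,0,0,0,4,0,0,0,0,0,4,0,0,0,0,0,2,0,0,0,0,0,0,0,0,0]}}

```text
clock: 21.9
tool_pos: [0.451, 0.3313, 0.1708]
eef_rot: [1.0, -0.001, -0.001, 0.001]
contact_force: [-0.5, -0.8, -0.4]
opening: 0.82
```

```bash
python3 -c "
from h import *
print(monitor.get_state()['tool_pos'],monitor.get_state()['contact_force'])
for n in('scene','top'): print(n);colours(snapshot(n))
look('blue3',[.65,-.22,.03],30)"
```

```text
[0.45099197 0.33133592 0.17076404] [-0.49096084 -0.83196527 -0.40235819]
scene
red n 165 px 272.0 134.0 z 0.075 c [0.4333 0.2115] r 0.0274 mean [0.4317 0.2108]
red n 92 px 274.0 152.0 z 0.003 c [0.4324 0.2136] r 0.0363 mean [0.438  0.1995]
blue n 280 px 346.0 273.0 z 0.075 c [ 0.6496 -0.2243] r 0.0241 mean [ 0.6501 -0.2248]
blue n 133 px 342.0 289.0 z 0.003 c [ 0.6496 -0.2221] r 0.0357 mean [ 0.6469 -0.2378]
yellow n 98 px 281.0 106.0 z 0.071 c [0.4503 0.3321] r 0.0271 mean [0.4517 0.3273]
yellow n 139 px 249.0 131.0 z 0.003 c [0.3485 0.2809] r 0.0366 mean [0.3492 0.2797]
top
red n 214 px 202.0 217.0 z 0.076 c [0.4327 0.2163] r 0.0235 mean [0.4328 0.2166]
blue n 183 px 335.0 150.0 z 0.076 c [ 0.6515 -0.2207] r 0.0232 mean [ 0.6516 -0.2207]
blue n 38 px 290.0 229.0 z 0.071 c [ 0.3928 -0.0683] r 0.0268 mean [ 0.391  -0.0645]
blue n 283 px 271.0 246.0 z 0.071 c [ 0.3208 -0.0121] r 0.0948 mean [ 0.3345 -0.0041]
yellow n 31 px 166.0 208.0 z 0.072 c [0.4645 0.3324] r 0.0142 mean [0.4643 0.3346]
yellow n 51 px 165.0 217.0 z 0.072 c [0.4368 0.3414] r 0.02 mean [0.4346 0.3395]
yellow n 78 px 188.0 241.0 z 0.004 c [0.3492 0.2843] r 0.0362 mean [0.3596 0.2768]
```

View pics/blue3.png

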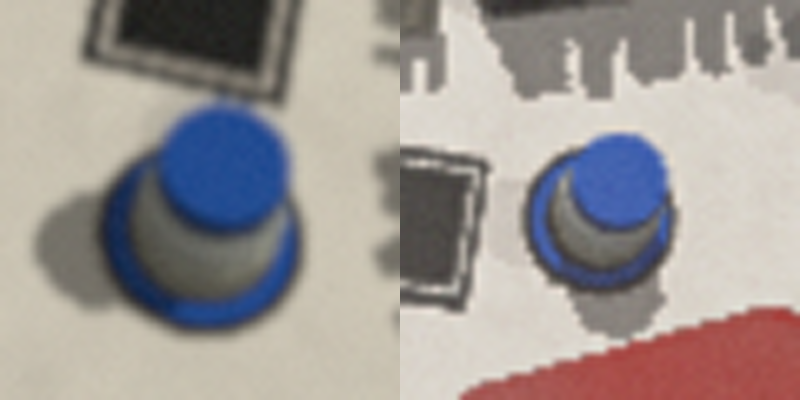

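The scene crop shows the blue jar standing in the middle of the blue ring, with an even ring around its base. Red also agrees within 2 mm in both cameras. Next I take the yellow jar.

>>> {"api": "carry_out", "payload": {"motion": [-0.05,-0.4,1,0,0,0,0,0,2.5,0,0,0,0,0,2.5,0,0,0,0,0,1.5,0,0,0,0,0,0.5,0,0,0,0,0,0,0,0,0]}}

```text
clock: 22.85
tool_pos: [0.4507, 0.3374, 0.0913]
eef_rot: [1.0, -0.0, 0.0, -0.0]
contact_force: [0.1, 1.2, 0.7]
opening: 0.819
```

>>> {"api": "carry_out", "payload": {"motion": [0,0,0,0,0,0,0,0,0,0,0,0,0,0,0,0,0,0,0,0,0,0,0,0,0,0,0,0,0,0,0,0,0,0,0,0], "hand": 4.5}}

```text
clock: 23.6
tool_pos: [0.451, 0.338, 0.0918]
eef_rot: [1.0, 0.0, 0.001, -0.001]
contact_force: [0.1, 2.1, 5.9]
opening: 0.607
```

>>> {"api": "carry_out", "payload": {"motion": [0,0,-1.5,0,0,0,0,0,-4,0,0,0,0,0,-4,0,0,0,0,0,-3,0,0,0,0,0,0,0,0,0]}}

```text
clock: 24.22
tool_pos: [0.4514, 0.3374, 0.2184]
eef_rot: [1.0, -0.0, 0.002, -0.001]
contact_force: [-1.4, -0.8, -2.0]
opening: 0.607
```

>>> {"api": "carry_out", "payload": {"motion": [-3.4,1.8,0,0,0,0,-3.4,1.8,0,0,0,0,-3.3,1.8,0,0,0,0,0,0,3,0,0,0,0,0,4,0,0,0,0,0,3,0,0,0,0,0,1.2,0,0,0,0,0,0,0,0,0]}}

```text
clock: 25.22
tool_pos: [0.3491, 0.2828, 0.1035]
eef_rot: [1.0, -0.0, -0.001, 0.001]
contact_force: [-1.0, -0.1, -2.3]
opening: 0.607
```

>>> {"api": "carry_out", "payload": {"motion": [0,0,0,0,0,0]}}

```text
clock: 25.35
tool_pos: [0.3498, 0.2834, 0.1049]
eef_rot: [1.0, -0.0, 0.0, -0.0]
contact_force: [0.5, 0.2, -1.3]
opening: 0.604
```

>>> {"api": "carry_out", "payload": {"motion": [0,0,0.5,0,0,0,0,0,0.3,0,0,0,0,0,0.1,0,0,0,0,0,0,0,0,0]}}

```text
clock: 25.85
tool_pos: [0.351, 0.2844, 0.0966]
eef_rot: [1.0, -0.0, -0.001, 0.001]
contact_force: [-0.4, -0.9, -1.5]
opening: 0.603
```

>>> {"api": "carry_out", "payload": {"motion": [0,0,0,0,0,0,0,0,0,0,0,0,0,0,0,0,0,0,0,0,-2,0,0,0,0,0,-4,0,0,0,0,0,-4.5,0,0,0,0,0,-4.5,0,0,0,0,0,-4.5,0,0,0], "hand": 7.6}}

```text
clock: 26.85
tool_pos: [0.3509, 0.2842, 0.2929]
eef_rot: [1.0, -0.0, -0.001, 0.001]
contact_force: [1.6, 1.0, -0.3]
opening: 0.862
```

```bash
cat >> h.py <<'E'
from scipy.optimize import differential_evolution as DE
def sampler(s,h):
    K=np.array([[s["fx"],0,s["cx"]],[0,s["fy"],s["cy"]],[0,0,1]]);g=cv2.cvtColor(s["frame"],cv2.COLOR_RGB2GRAY)
    def f(xy):
        q=cv2.projectPoints(np.c_[xy,np.full(len(xy),h)].astype(float),np.array(s["rvec"],float),np.array(s["tvec"],float),K,None)[0].reshape(-1,1,2).astype(np.float32)
        return cv2.remap(g,q,None,cv2.INTER_LINEAR).ravel().astype(float)
    return f
def rect(cx,cy,yaw,a,b,n=40):   # a along "x_t" (=-y world at yaw 0), b along "y_t" (=+x world at yaw 0)
    t=np.linspace(-.5,.5,n);o=np.full(n,.5)
    p=np.r_[np.c_[t*a,o*b],np.c_[t*a,-o*b],np.c_[o*a,t*b],np.c_[-o*a,t*b]]
    X=np.array([np.sin(yaw),-np.cos(yaw)]);Y=np.array([np.cos(yaw),np.sin(yaw)])
    return p[:,:1]*X+p[:,1:]*Y+[cx,cy]
E
python3 - <<'E'
from h import *
for n in("scene","top"):
    s=snapshot(n);f=sampler(s,.004)
    cost=lambda p:-(f(rect(*p)).mean()-.5*f(rect(*p[:3],p[3]-.012,p[4]-.012)).mean()-.5*f(rect(*p[:3],p[3]+.010,p[4]+.010)).mean())
    r=DE(cost,[(.63,.67),(-.135,-.095),(-.3,-.05),(.058,.076),(.058,.076)],seed=1,maxiter=300,tol=1e-8);print(n,"mat",r.x.round(4),r.fun)
    for a,b in((.066,.070),(.070,.066)):
        r=DE(lambda p:cost([*p,a,b]),[(.63,.67),(-.135,-.095),(-.3,-.05)],seed=1);print("   ",a,b,r.x.round(4),r.fun)
    f=sampler(s,.018)
    cost=lambda p:-(f(rect(*p[:3],p[3]-.005,p[4]-.005)).mean()-f(rect(*p[:3],p[3]+.004,p[4]+.004)).mean())
    for a,b in((.062,.066),(.066,.062)):
        r=DE(lambda p:cost([*p,a,b]),[(.52,.565),(-.02,.02),(0,.3)],seed=1);print(n,"timer",a,b,r.x.round(4),r.fun)
    # key centroids
    w=world(s);hsv=cv2.cvtColor(s["frame"],cv2.COLOR_RGB2HSV);near=(abs(w[...,0]-.54)<.05)&(abs(w[...,1])<.05)&(w[...,2]<.05)
    for nm,m in(("redkey",((hsv[...,0]<10)|(hsv[...,0]>170))&(hsv[...,1]>90)),("bluekey",(hsv[...,0]>98)&(hsv[...,0]<130)&(hsv[...,1]>60))):
        m=m&near;v,u=np.nonzero(m)
        if len(u): print(nm,len(u),plane(s,[[u.mean(),v.mean()]],.02).round(4))
look("rest",[.45,.25,.03],60)
for n in('scene','top'): print(n);colours(snapshot(n))
E
```

```text
scene mat [ 0.6498 -0.1173 -0.1779  0.067   0.065 ] -41.91250000000001
    0.066 0.07 [ 0.65   -0.1173 -0.1732] -19.81562499999999
    0.07 0.066 [ 0.6498 -0.117  -0.1756] -37.43124999999999
scene timer 0.062 0.066 [ 5.472e-01 -2.000e-04  1.517e-01] -15.506250000000023
scene timer 0.066 0.062 [0.544  0.0015 0.1573] -16.681249999999977
redkey 4 [[0.5242 0.0147]]
top mat [ 0.6511 -0.115  -0.1797  0.0686  0.0655] -54.26875
    0.066 0.07 [ 0.6507 -0.1149 -0.1769] -27.328125
    0.07 0.066 [ 0.6511 -0.115  -0.1789] -51.87500000000001
top timer 0.062 0.066 [0.548  0.0042 0.1666] -25.674999999999983
top timer 0.066 0.062 [0.5463 0.0012 0.2079] -16.118750000000006
redkey 5 [[0.5253 0.0186]]
scene
red n 163 px 272.0 134.0 z 0.075 c [0.4303 0.2111] r 0.0272 mean [0.4316 0.211 ]
red n 95 px 274.0 151.0 z 0.003 c [0.4327 0.2142] r 0.0358 mean [0.4376 0.1999]
blue n 281 px 346.0 273.0 z 0.075 c [ 0.6496 -0.2243] r 0.0241 mean [ 0.6501 -0.2247]
blue n 130 px 342.0 289.0 z 0.003 c [ 0.6496 -0.2221] r 0.0357 mean [ 0.6474 -0.2374]
yellow n 163 px 247.0 116.0 z 0.075 c [0.3495 0.2786] r 0.028 mean [0.3493 0.2787]
yellow n 100 px 249.0 134.0 z 0.003 c [0.3489 0.2816] r 0.0366 mean [0.353  0.2674]
top
red n 209 px 202.0 217.0 z 0.076 c [0.4326 0.2163] r 0.0235 mean [0.4328 0.2167]
blue n 183 px 335.0 150.0 z 0.076 c [ 0.6514 -0.2207] r 0.0233 mean [ 0.6515 -0.2208]
blue n 78 px 282.0 229.0 z 0.071 c [ 0.3899 -0.0434] r 0.0453 mean [ 0.3897 -0.0405]
blue n 256 px 271.0 247.0 z 0.071 c [ 0.3229 -0.0122] r 0.0948 mean [ 0.3333 -0.0044]
yellow n 27 px 188.0 252.0 z 0.005 c [0.3285 0.2752] r 0.026 mean [0.323  0.2756]
```

View pics/rest.png

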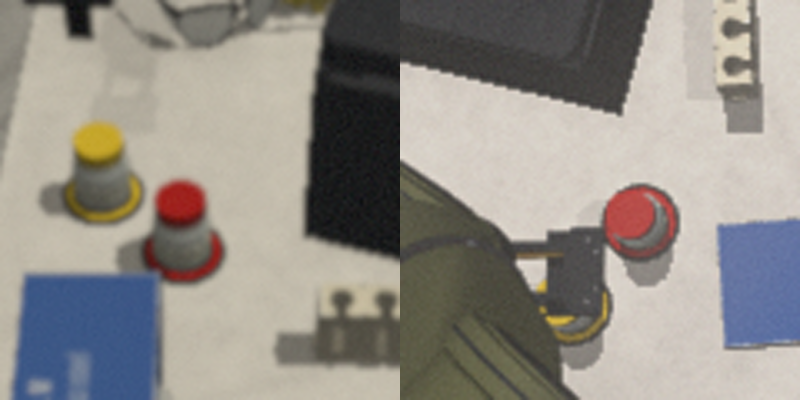

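The rest crop shows the yellow jar at scene (100,165) and the red jar at (185,230), both standing centred in their rings. The mat's long outline side (70 mm) runs roughly along world y, with a mat yaw of −0.178. Which of the timer's sides is 66 mm is unclear from the pictures, so I'll measure it by closing the jaws across the keys direction.

>>> {"api": "carry_out", "payload": {"motion": [2,3,0,0,0,0,2.6,4,0,0,0,0,3,4.2,0,0,0,0,3,4.2,0,0,0,0,3,4.2,0,0,0,0,3,4.2,0,0,0,0,3,4.4,0,0,0,0,0,0,0,0,0,-0.16], "hand": 8.8}}

```text
clock: 28.15
tool_pos: [0.5483, -0.0026, 0.2892]
eef_rot: [0.997, 0.078, -0.002, 0.002]
contact_force: [-0.3, 0.9, 0.8]
opening: 0.998
```

```bash
python3 - <<'E'
from h import *
st=monitor.get_state();print(st["tool_pos"],st["q"].round(2),R.from_quat(st["eef_rot"]).as_matrix()[:,0])
s=snapshot("scene");w=world(s);m=finder.masks_of(s,"carrier")[0]["pixels"];p=w[m];p=p[p[:,2]>.05];print(np.percentile(p,[3,50,97],axis=0).round(3))
p=w.reshape(-1,3)
q=p[(p[:,0]>.66)&(p[:,0]<.78)&(p[:,1]>-.25)&(p[:,1]<0)&(p[:,2]>.02)];print("rack",np.percentile(q,[1,50,99],axis=0).round(3))
E
```

```text
[ 0.54829233 -0.00259564  0.28915344] [ 0.09  0.61 -0.28  1.81  0.24  0.76 -1.73] [ 0.98790357  0.15498657 -0.00506942]
[[ 0.567 -0.061  0.051]
 [ 0.642  0.11   0.066]
 [ 0.673  0.133  0.236]]
rack [[ 0.662 -0.246  0.021]
 [ 0.761 -0.094  0.062]
 [ 0.78  -0.     0.481]]
```

>>> {"api": "carry_out", "payload": {"motion": [0,-0.4,3,0,0,0,0,0,4.5,0,0,0,0,0,4.5,0,0,0,0,0,4,0,0,0,0,0,2,0,0,0,0,0,0,0,0,0]}}

```text
clock: 29.0
tool_pos: [0.5443, 0.0072, 0.1094]
eef_rot: [0.997, 0.08, -0.004, 0.001]
contact_force: [-0.6, -0.3, -0.2]
opening: 1.001
```

```bash
python3 - <<'E'
from h import *
st=monitor.get_state();print(st["tool_pos"],st["q"].round(2),R.from_quat(st["eef_rot"]).as_matrix()[:,0])
look("tim1",[.548,.002,.02],45)
E
```

```text
[0.5443078  0.00722161 0.10940721] [-0.01  0.89 -0.15  1.93  0.36  0.35 -1.85] [ 0.98724563  0.15902818 -0.00749096]
```

View pics/tim1.png

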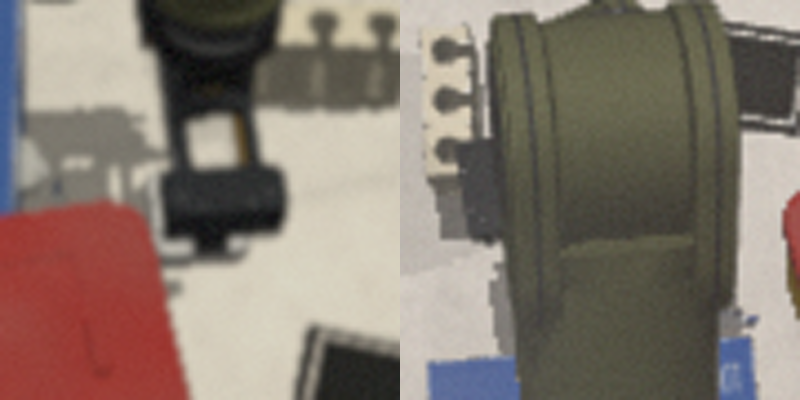

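>>> {"api": "carry_out", "payload": {"motion": [0.25,0.45,0.8,0,0,0,0,0,1.5,0,0,0,0,0,0.8,0,0,0,0,0,0,0,0,0]}}

```text
clock: 29.6
tool_pos: [0.5487, 0.0022, 0.0796]
eef_rot: [0.997, 0.08, -0.002, 0.001]
contact_force: [0.3, -0.0, 1.0]
opening: 1.002
```

>>> {"api": "carry_out", "payload": {"motion": [0,0,0,0,0,0,0,0,0,0,0,0,0,0,0,0,0,0,0,0,0,0,0,0,0,0,0,0,0,0,0,0,0,0,0,0], "hand": 5.5, "grip_force": 8}}

```text
clock: 30.35
tool_pos: [0.5495, 0.0022, 0.0807]
eef_rot: [0.997, 0.08, -0.001, 0.001]
contact_force: [-0.0, 0.2, 2.9]
opening: 0.745
```

An opening of 0.745 reads 65.6 mm, so the keys direction is the 66 mm side. That matches the mat's long side. I'll open and turn 90° to confirm 62 mm and find the other centre line.

>>> {"api": "carry_out", "payload": {"motion": [0,0,0,0,0,0,0,0,0,0,0,0,0,0,0,0,0,0,0,0,-2,0,0,0,0,0,-2,0,0,0,0,0,0,0,0,0.17,0,0,0,0,0,0.17], "hand": 8.8}}

```text
clock: 31.22
tool_pos: [0.5494, 0.0021, 0.1208]
eef_rot: [0.996, -0.093, -0.001, 0.001]
contact_force: [0.6, -0.1, -0.6]
opening: 0.998
```

```bash
python3 - <<'E'
from h import *
st=monitor.get_state();print(st["tool_pos"],st["q"].round(2),R.from_quat(st["eef_rot"]).as_matrix()[:,0])
E
```

```text
[0.54942995 0.00209378 0.12076039] [-0.03  0.87 -0.09  1.92  0.21  0.36 -2.05] [ 0.98274767 -0.18494677 -0.00130695]
```

>>> {"api": "carry_out", "payload": {"motion": [0,0,0,0,0,-0.174,0,0,0,0,0,-0.174,0,0,0,0,0,-0.174,0,0,0,0,0,-0.174,0,0,0,0,0,-0.174,0,0,0,0,0,-0.174,0,0,0,0,0,-0.174,0,0,0,0,0,-0.174]}}

```text
clock: 32.22
tool_pos: [0.5493, 0.002, 0.1204]
eef_rot: [0.82, 0.572, -0.002, 0.0]
contact_force: [-0.1, 0.0, 0.2]
opening: 0.996
```

>>> {"api": "carry_out", "payload": {"motion": [0,0,0,0,0,-0.174,0,0,0,0,0,-0.174,0,0,0,0,0,-0.174,0,0,0,0,0,0]}}

```text
clock: 32.72
tool_pos: [0.5492, 0.0019, 0.1202]
eef_rot: [0.648, 0.762, -0.001, -0.001]
contact_force: [0.8, -0.2, 0.1]
opening: 0.999
```

```bash
python3 - <<'E'
from h import *
st=monitor.get_state();print(st["tool_pos"],st["q"].round(2),R.from_quat(st["eef_rot"]).as_matrix().round(3))
s=snapshot("top");cv2.imwrite("pics/a.png",s["frame"])
E
```

```text
[0.54920846 0.00187116 0.12024108] [ 0.23  0.93 -0.55  1.91  0.89  0.57 -0.77] [[-0.16   0.987 -0.003]
 [ 0.987  0.16  -0.001]
 [-0.001 -0.003 -1.   ]]
```

>>> {"api": "carry_out", "payload": {"motion": [0,-0.3,1.5,0,0,0,0,0,2,0,0,0,0,0,1,0,0,0,0,0,0,0,0,0]}}

```text
clock: 33.28
tool_pos: [0.5457, 0.0017, 0.0746]
eef_rot: [0.647, 0.762, -0.002, -0.001]
contact_force: [0.9, -0.0, -0.0]
opening: 0.996
```

>>> {"api": "carry_out", "payload": {"motion": [0,0,0,0,0,0,0,0,0,0,0,0,0,0,0,0,0,0,0,0,0,0,0,0,0,0,0,0,0,0,0,0,0,0,0,0], "hand": 5.5}}

```text
clock: 34.02
tool_pos: [0.5464, 0.0015, 0.0759]
eef_rot: [0.647, 0.762, -0.001, 0.0]
contact_force: [-0.9, -0.6, 5.6]
opening: 0.699
```

62 mm confirmed, with the timer centre at about (0.546, 0.0015). I regrasp across the 66 mm side.

>>> {"api": "carry_out", "payload": {"motion": [0,0,0,0,0,0,0,0,0,0,0,0,0,0,0,0,0,0,0,0,-2,0,0,0,0,0,-2.4,0,0,0,0,0,0,0,0,0.174,0,0,0,0,0,0.174,0,0,0,0,0,0.174], "hand": 8.8}}

```text
clock: 35.02
tool_pos: [0.5464, 0.0017, 0.1195]
eef_rot: [0.824, 0.567, -0.001, 0.0]
contact_force: [0.5, 1.0, 0.3]
opening: 0.993
```

>>> {"api": "carry_out", "payload": {"motion": [0,0,0,0,0,0.174,0,0,0,0,0,0.174,0,0,0,0,0,0.175,0,0,0,0,0,0.175,0,0,0,0,0,0.175,0,0,0,0,0,0.175,0,0,0,0,0,0]}}

```text
clock: 35.9
tool_pos: [0.5464, 0.0019, 0.1194]
eef_rot: [0.997, 0.083, -0.001, 0.001]
contact_force: [0.2, -0.9, -0.1]
opening: 1.001
```

>>> {"api": "carry_out", "payload": {"motion": [0,0,1.5,0,0,0,0,0,1.8,0,0,0,0,0,1.1,0,0,0,0,0,0,0,0,0]}}

```text
clock: 36.4
tool_pos: [0.5455, 0.0016, 0.074]
eef_rot: [0.997, 0.082, -0.002, 0.001]
contact_force: [-0.8, -0.4, -0.2]
opening: 0.999
```

>>> {"api": "carry_out", "payload": {"motion": [0,0,0,0,0,0,0,0,0,0,0,0,0,0,0,0,0,0,0,0,0,0,0,0,0,0,0,0,0,0,0,0,0,0,0,0], "hand": 5.5, "grip_force": 18}}

```text
clock: 37.15
tool_pos: [0.5466, 0.0016, 0.0759]
eef_rot: [0.997, 0.082, -0.001, 0.001]
contact_force: [0.3, -0.3, 5.3]
opening: 0.745
```

>>> {"api": "carry_out", "payload": {"motion": [0,0,-0.5,0,0,0,0,0,-1.5,0,0,0,0,0,-3,0,0,0,0,0,-3,0,0,0,0,0,0,0,0,0]}}

```text
clock: 37.78
tool_pos: [0.5477, 0.0017, 0.158]
eef_rot: [0.997, 0.082, 0.001, 0.001]
contact_force: [-0.2, -0.0, 0.8]
opening: 0.744
```

```bash
python3 - <<'E'
from h import *
st=monitor.get_state();print(st["tool_pos"],st["q"].round(2),R.from_quat(st["eef_rot"]).as_matrix().round(3))
E
```

```text
[0.5477336  0.00172176 0.15801681] [ 0.04  0.81 -0.21  1.92  0.37  0.45 -1.85] [[ 0.987  0.163  0.003]
 [ 0.163 -0.987 -0.001]
 [ 0.002  0.002 -1.   ]]
```

>>> {"api": "carry_out", "payload": {"motion": [0,0,0,0,0,0.171,0,0,0,0,0,0.171,3.05,2.45,0,0,0,0,3.05,2.45,0,0,0,0,3.05,2.45,0,0,0,0,3.05,2.45,0,0,0,0,0,0,0,0,0,0]}}

```text
clock: 38.65
tool_pos: [0.6498, -0.1204, 0.1545]
eef_rot: [0.996, -0.091, -0.001, 0.002]
contact_force: [-1.2, -0.1, -0.4]
opening: 0.746
```

```bash
cat > g.py <<'E'
from h import *
import sys
st=monitor.get_state();M=R.from_quat(st["eef_rot"]).as_matrix();d=np.array([.6505,-.116,float(sys.argv[1])])-st["tool_pos"]
print(st["tool_pos"],st["q"].round(2),"psi",np.arctan2(M[1,0],M[0,0]),"need tool cm",(M.T@d*100).round(2))
E
python3 g.py .083; python3 -c "
from h import *
look('tim2',[.65,-.13,.05],50)"
```

```text
[ 0.64981252 -0.12035319  0.15446682] [ 0.21  0.92 -0.19  1.56  0.25  0.69 -1.85] psi -0.183256466586072 need tool cm [-0.01 -0.47  7.14]
```

View pics/tim2.png

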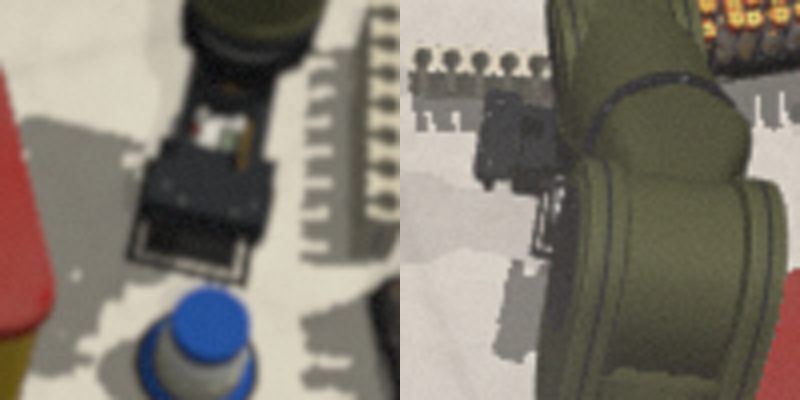

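>>> {"api": "carry_out", "payload": {"motion": [0,-0.45,1.5,0,0,-0.005,0,0,2,0,0,0,0,0,1.8,0,0,0,0,0,1,0,0,0,0,0,0,0,0,0]}}

```text
clock: 39.38
tool_pos: [0.6492, -0.112, 0.0912]
eef_rot: [0.996, -0.086, -0.002, 0.001]
contact_force: [-0.7, -0.1, -1.0]
opening: 0.745
```

```bash
python3 g.py .0805
```

```text
[ 0.64918636 -0.11198236  0.09120859] [ 0.19  1.01 -0.17  1.57  0.27  0.58 -1.87] psi -0.1731858386261055 need tool cm [0.2  0.37 1.07]
```

>>> {"api": "carry_out", "payload": {"motion": [0.15,0.35,0,0,0,0.005,0,0,0.5,0,0,0,0,0,0.3,0,0,0,0,0,0,0,0,0]}}

```text
clock: 39.88
tool_pos: [0.6505, -0.1156, 0.0842]
eef_rot: [0.996, -0.089, -0.001, 0.001]
contact_force: [0.6, -0.3, -1.3]
opening: 0.749
```

```bash
python3 g.py .0805
```

```text
[ 0.65051823 -0.11563004  0.08424904] [ 0.19  1.02 -0.17  1.57  0.27  0.58 -1.87] psi -0.17814408793006187 need tool cm [0.01 0.04 0.37]
```

Well aligned (yaw −0.178). I lower the last bit and release.

>>> {"api": "carry_out", "payload": {"motion": [0,0,0.25,0,0,0,0,0,0.1,0,0,0,0,0,0,0,0,0]}}

```text
clock: 40.25
tool_pos: [0.6507, -0.1157, 0.0809]
eef_rot: [0.996, -0.089, -0.001, 0.001]
contact_force: [0.1, -0.2, -0.9]
opening: 0.744
```

>>> {"api": "carry_out", "payload": {"motion": [0,0,0,0,0,0,0,0,0,0,0,0,0,0,0,0,0,0,0,0,-1,0,0,0,0,0,-3,0,0,0,0,0,-4,0,0,0,0,0,-4,0,0,0,0,0,-4,0,0,0], "hand": 7.6}}

```text
clock: 41.25
tool_pos: [0.651, -0.1154, 0.2431]
eef_rot: [0.996, -0.089, -0.001, 0.001]
contact_force: [0.3, 0.4, 0.7]
opening: 0.866
```

>>> {"api": "carry_out", "payload": {"motion": [-4,0,-3,0,0,0,-4,0,-3,0,0,0,-4,0,-3,0,0,0,-4,-4,0,0,0,0,-2,-4,0,0,0,0,-2,-4,0,0,0,0,0,-4,0,0,0,0,0,-4,0,0,0,0]}}

```text
clock: 42.25
tool_pos: [0.4897, 0.1182, 0.3318]
eef_rot: [0.996, -0.089, -0.0, 0.001]
contact_force: [1.3, 0.1, -0.4]
opening: 0.86
```

```bash
python3 - <<'E'
from h import *
print(monitor.get_state()["tool_pos"])
ims=[]
for n in("scene","top"):
    s=snapshot(n);print(n);colours(s)
    for h in(.022,):
        K=np.array([[s["fx"],0,s["cx"]],[0,s["fy"],s["cy"]],[0,0,1]])
        gx,gy=np.meshgrid(np.linspace(-.06,.06,400),np.linspace(-.06,.06,400))
        P=np.stack([.6505-gy,-.116-gx,np.full_like(gx,.013)],-1).reshape(-1,3)
        q=cv2.projectPoints(P,np.array(s["rvec"],float),np.array(s["tvec"],float),K,None)[0].reshape(400,400,2).astype(np.float32)
        ims.append(cv2.remap(s["frame"],q[...,0],q[...,1],cv2.INTER_CUBIC))
cv2.imwrite("pics/tim3.png",np.hstack(ims)[:,:,::-1])
E
```

```text
[0.48971635 0.11824728 0.33184546]
scene
red n 162 px 272.0 134.0 z 0.075 c [0.4318 0.2113] r 0.0268 mean [0.4317 0.2109]
red n 95 px 274.0 151.0 z 0.003 c [0.4327 0.2142] r 0.0358 mean [0.4376 0.2   ]
blue n 280 px 346.0 273.0 z 0.075 c [ 0.6496 -0.2243] r 0.0241 mean [ 0.6501 -0.2248]
blue n 132 px 342.0 289.0 z 0.004 c [ 0.6496 -0.2221] r 0.0357 mean [ 0.6471 -0.2373]
yellow n 32 px 314.0 72.0 z 0.02 c [0.552  0.5788] r 0.0177 mean [0.5492 0.5813]
yellow n 161 px 247.0 116.0 z 0.074 c [0.3492 0.2786] r 0.0278 mean [0.3494 0.2786]
yellow n 102 px 249.0 134.0 z 0.003 c [0.3489 0.2816] r 0.0366 mean [0.3528 0.267 ]
top
red n 173 px 202.0 217.0 z 0.075 c [0.4323 0.2167] r 0.0233 mean [0.4314 0.2194]
blue n 182 px 335.0 150.0 z 0.076 c [ 0.6516 -0.2206] r 0.0231 mean [ 0.6517 -0.2208]
blue n 348 px 278.0 225.0 z 0.071 c [ 0.4079 -0.0339] r 0.0631 mean [ 0.4028 -0.028 ]
blue n 180 px 288.0 244.0 z 0.071 c [ 0.3431 -0.0581] r 0.0518 mean [ 0.3416 -0.058 ]
yellow n 261 px 181.0 243.0 z 0.075 c [0.3494 0.284 ] r 0.0238 mean [0.3493 0.2841]
```

View pics/tim3.png

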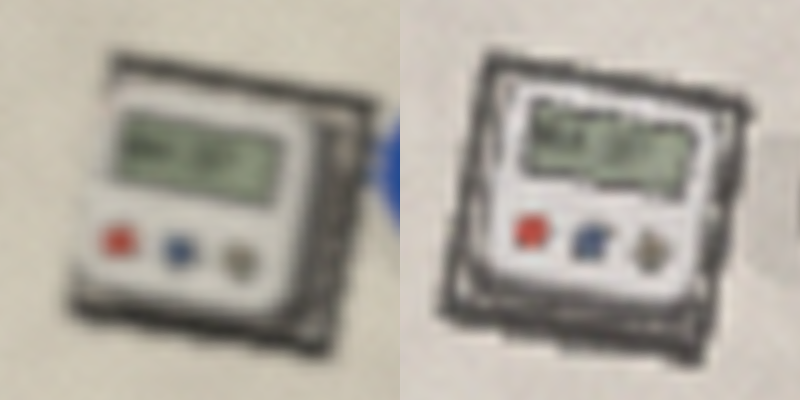

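```bash
python3 - <<'E'
from h import *
for n in("scene","top"):
    s=snapshot(n);f=sampler(s,.022)
    cost=lambda p:-(f(rect(*p,.061,.057)).mean()-f(rect(*p,.070,.066)).mean())
    r=DE(cost,[(.63,.67),(-.135,-.095),(-.35,0)],seed=1);print(n,"timer",r.x.round(4),r.fun)
    for t in("carrier","timer_mid"):
        print(t,[(round(d["p"],2),d["extent"]) for d in finder.masks_of(s,t)[:2]])
    if n=="scene": cv2.imwrite("pics/fin.png",cv2.resize(s["frame"][60:360,150:450,::-1],(600,600),interpolation=cv2.INTER_CUBIC))
E
```

```text
scene timer [ 0.6514 -0.119  -0.1416] -38.61250000000001
carrier [(0.6, [314.4, 159.6, 356.2, 184.4])]
timer_mid [(0.64, [329.9, 232.4, 358.2, 260.6]), (0.55, [331.6, 266.1, 360.5, 291.9])]
top timer [ 0.6501 -0.117  -0.174 ] -56.662499999999994
carrier [(0.6, [228.7, 144.2, 241.5, 167.6]), (0.18, [195.8, 209.5, 208.6, 226.4])]
timer_mid [(0.76, [295.8, 145.2, 312.2, 163.8])]
```

View pics/fin.png

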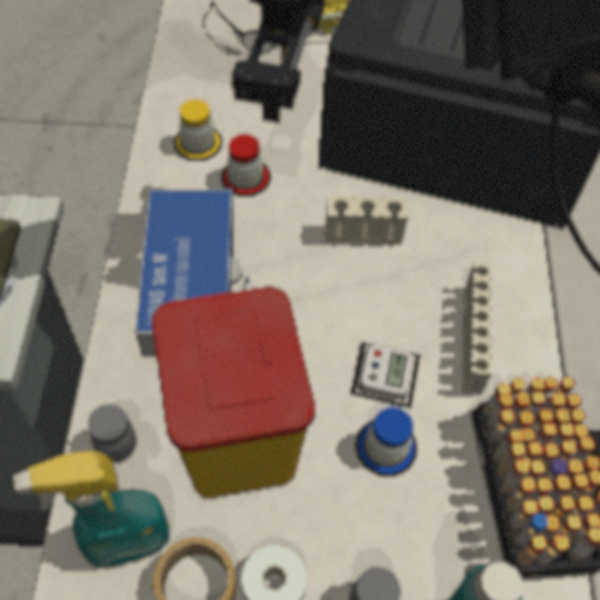

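The final view shows all three jars in their own rings, at (197,130), (245,165) and (388,440). The timer is face up on its mat at (387,370), the carrier is unmoved at (367,220), and the arm is clear. I'm handing in.

```bash
python3 -c "
from plant import workorder
print(workorder.finish_job())"
```

```text
the job is handed in; nothing more can be done
None
```

The job is handed in. The red, blue and yellow jars stand upright in their own rings, and the timer lies face up and squared up on its mat. I did the jars first, then the timer, and the arm had used about 42 s of the 128 s at the last move.

**Jars:** the last checks put each jar within 2–3 mm of its ring's centre in every camera that showed both; the arm hid the yellow ring from the top camera by then. The two cameras differ from each other by 2–5 mm in y on these positions, so I used their average.

**Timer:** I measured its sides by closing the jaws (66 mm and 62 mm) and matched the 66 mm side to the outline's 70 mm side. The last fit shows it about 2 mm off centre. The top camera puts its yaw at −0.174, against about −0.178 for the mat. The scene camera's fit disagreed, at −0.142 (about 2°). I trusted the top camera because the gripper held −0.178 at release and the crop looked square.

**Carrier and look-alikes:** in the scene camera the carrier is within about 1 pixel of where it started. In the top camera it was partly hidden, so I could not confirm it there. The grey look-alike jars were left alone.

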